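# Tip the parts tray so its tins slide to the pick-up end

### The job

Without touching the two little tins, tip the hinged tray by pushing down the ledge at its right-hand end until it sits on the stop underneath, and hold it pressed there with about 10 N until both tins have slid to that end. Then push the left-hand ledge down until the tray is level on its rest again, with the tins still at the right-hand end. Never push on the tray with more than 25 N, and leave the reel, cutters and loupe beside it where they are.

Things in the scene. Friction and masses are not known exactly. Their poses are not given: they have to be found in the camera images.
- stand: fixed dark steel stand of the tipping tray: base plate 150 x 200 x 12 mm, two uprights 120 mm high beside the tray's middle, a rubber-topped rest post under its left end and an adjustable rubber-domed stop screw under its right end, 85 mm from the hinge axis; origin under the centre of the base plate, on the desk; y along the trough to the left end, x across it, away from the robot
- tray: aluminium trough, outside 92 (x) by 238 mm (y), walls 4 mm thick rising 25 mm over the smooth floor (floor inside: x -42 to 42, y -115 to 115 mm); at each end a flat ledge 66 mm wide, 4 mm thick, level with the floor, sticks out 41 mm, to 160 mm from the hinge axis. Origin on the hinge axis, 105 mm over the desk, at the middle of the floor's upper side; y to the left end, z out of the floor
- tilt (a joint): hinge of the tray, axis along the stand's x: 0 = level on its rest, where it halts, grows as the right end goes down. Stiff: it stays where it is left; 2 to 5 N on a ledge turn it, and only at the stop or rest does the force rise above that. The stop screw's setting is not given: the tray stops between 0.40 and 0.60 rad, found by feel. The tins start to slide at 0.15 to 0.3 rad
- right_ledge (a point): middle of the upper side of the right-hand ledge, 138 mm from the hinge axis (tray y = -138 mm), 21 mm outside the end wall's middle; 105 mm above the desk when level. Press here to tip
- left_ledge (a point): middle of the upper side of the left-hand ledge, 138 mm from the hinge axis (tray y = +138 mm). Press here to level the tray
- jar: flat round white tin with a pale square label on its lid, 47 mm across and 18 mm high, standing loose in the left part of the trough; origin at the centre of its underside. About 0.05 kg
- tin: small round tan tin, 25 mm across and 24 mm high, standing loose in the left part of the trough; origin at the centre of its underside. About 0.06 kg
- reel: reel of solder, black flanges, 58 mm across, 36 mm high, standing on the desk beyond the tray, to the right of the mug; origin at the centre of its underside; stays where it is
- loupe: black eye loupe, 33 mm across, 28 mm high, on the 6 mm thick blue mat right of the tray; origin at the centre of its underside; stays where it is
- cutters: flush cutters with red handles, 52 x 132 x 10 mm, lying on the blue mat right of the tray; origin at the centre of the underside; stay where they are
Mind the look-alikes: they are no part of the job. What is meant by the jar is not brown or yellow, and is the smaller of those in its own colour.

How it is judged:
On the way, in this order (a step that is already met when the one before it is completed fails the run):
1. the tray is held pressed down on its stop by the gripper (more than 6 N, tray still) with both tins in the last 75 mm of the right-hand end (value of joint tilt above 0.39 rad and velocity of joint tilt between -0.02 and 0.02 rad/s and contact force between any of the fingers, the arm and tray above 6 N and y of jar in the frame of tray between -0.115 and -0.04 m and x of jar in the frame of tray between -0.042 and 0.042 m and z of jar in the frame of tray between -0.005 and 0.006 m and y of tin in the frame of tray between -0.115 and -0.04 m and x of tin in the frame of tray between -0.042 and 0.042 m and z of tin in the frame of tray between -0.005 and 0.006 m), for 0.4 s.
2. the tray is level on its rest again (value of joint tilt below 0.03 rad), for 0.2 s.
At the end, for the whole second after the job is handed in: the tray is level on its rest (tilt under 0.03 rad); both tins stand upright and at rest on its floor with their centres within 75 mm of the inner face of the right-hand end wall (value of joint tilt below 0.03 rad and y of jar in the frame of tray between -0.115 and -0.04 m and x of jar in the frame of tray between -0.042 and 0.042 m and z of jar in the frame of tray between -0.005 and 0.006 m and y of tin in the frame of tray between -0.115 and -0.04 m and x of tin in the frame of tray between -0.042 and 0.042 m and z of tin in the frame of tray between -0.005 and 0.006 m and linear speed of each of jar, tin below 0.02 m/s and angle between each of jar, tin's own z axis and vertical below 0.15 rad); the robot touches nothing.
It fails at once if the robot pushes on the tray with more than 25 N (contact force between any of the fingers, the arm and tray above 25 N).
It fails at once if the robot touches a tin (contact force between any of the fingers, the arm and jar above 0.3 N or contact force between any of the fingers, the arm and tin above 0.3 N).
It fails at once if the reel of solder is moved by more than 20 mm (distance of reel from where it was at the start of the episode above 0.02 m).
It fails at once if the flush cutters are moved by more than 20 mm (distance of cutters from where it was at the start of the episode above 0.02 m).
It fails at once if the loupe is moved by more than 20 mm (distance of loupe from where it was at the start of the episode above 0.02 m).
It also fails if it takes over 61 s, if anything falls off the work surface, if the arm or the gripper's body presses on something with over 40 N, if the wrist force passes 120 N, or if a joint passes its speed limit or range.

### The arm

A 6-joint arm with a two-finger parallel gripper is mounted at the origin on a cart in front of the work surface, level with it; the furniture and walls round the work are solid. World frame = base frame: x ahead of the robot, y to its left, z up, the work surface at z = 0. Lengths are in m, angles in rad, forces in N, time in s.
With the tool pointing down it reaches from about 0.35 to 0.775 m from the base axis. Payload 7.3 kg.
Tool frame: the origin (TCP) lies at the very end of the fingers, on their centre line; the grasp point (between the pads) lies 19 mm behind it (robot.grasp_offset is the z of the grasp point in the tool frame, in m); z points along the fingers, y is the direction in which the jaws open and shut (so a half turn about z gives the same grasp; the last joint's range is limited). The gripper opens to 92 mm and grips with 3 to 60 N. Pads are 19 mm wide; open, the fingers measure 130 mm over their backs; the gripper's body (75 mm by 190 mm) begins 47 mm behind the grasp point.
Start: joints at [-0.146, 0.342, 1.524, -0, 1.275, -0.146], TCP at [0.525, 0, 0.194] pointing down, gripper open.
Joint ranges: [-2.53, 2.53], [-0.77, 2.02], [0.04, 2.7], [-1, 4.14], [0.28, 2.66], [-3.11, 3.11]. Speed limits (rad/s): [2.57, 2.57, 3.14, 3.14, 3.14, 3.14].

### API

Orientations are given as [roll, pitch, yaw] about the fixed x, y, z axes, in that order (R = Rz(yaw) Ry(pitch) Rx(roll)).
In Python, from cell import robot, eyes gives the robot as it stands.
- The arm moves only by the shell command python3 -m handwheel 'ROWS' [FORCE]. ROWS is JSON, one flat list of numbers, 7 for each row, row after row: the shift along the tool's x, y, z in cm, then the turn, a rotation vector about the tool's x, y, z in degrees, then the gripper command: -1 is fully open, 1 is shut, values between are in proportion. A call has 1 to 12 rows; each row is the pose to reach, as a shift and turn from the pose commanded when the call began, along the tool's axes at that moment; what a row does not reach only later rows make up. A row lasts 1/12 s, in which the tool goes at most 41.7 mm and 7.16 degrees, less where a joint would pass 70% of its speed; a pose out of reach is approached as far as the arm can. A call with a gripper value outside its range is refused whole. The fingers move at their own pace and stop on an object; FORCE is the grip in N (left out, the last holds). Time passes only in rows, so rows that repeat a pose let the fingers close. It gives the time, the measured TCP pose, the force and the opening at its end, in the units of the state.
- robot.observe(): the state, without advancing time (a new reading comes with each control period).
- eyes.read_camera(name): name is "scene" or "side" or "wrist"; returns (picture, depth): 420x560x3 uint8, blue, green, red; 420x560 float32, m along the optical axis (not along the pixel's ray), 0 where there is no reading.
- eyes.camera_info(name): a dict with "fovy" (degrees; the focal length in pixels is half the picture's height over the tangent of half this angle, whatever the lens; pixels are square), "cx", "cy" (the principal point, pixels), "position" and "attitude" of the camera in the world. Camera axes: x right, y down, z forward; pixel columns grow to the right and rows downward; lengths in m; the calibration is good to about 2 mm. A picture is of the moment at which its call begins: read the wrist's pose just before it. camera_info takes no time and is no camera call; for the wrist camera it gives the pose at the moment of the call.
- robot.hand_in(): hands the job in, once; it reports no verdict.
The state is a dict: "time": time; "qpos": joint angles; "qvel": joint speeds; "joint_efforts": joint torques, N m; "tool_pos": TCP position; "tool_rot": TCP orientation; "contact_force": force on the tool from outside, world axes, zero at the start; "torque": the same for the moment, N m; "opening": finger opening in m.
Only numpy, scipy, OpenCV 4.12 (cv2) and the standard library are available. Lean on these libraries where they do the work, as an engineer would, in place of code of your own. Each camera call takes 0.05 s, during which the arm holds its last target. There are 200 camera calls.

## Working session

There is one attempt and no reset: what is moved stays moved. The work goes in short steps, Python scripts to look and compute and a shell command to move; the robot and the scene stay as the last step left them, time stands still between calls to the robot, and variables do not carry over. Pictures are saved under pics/ and viewed, about 8 in all and at most 12, crops included, and the job is handed in when it is done.

```bash
ls; mkdir -p pics
cat > h.py <<'E'
import numpy as np, cv2
from cell import robot, eyes
from scipy.spatial.transform import Rotation as R
def cam(n):
    i=eyes.camera_info(n); a=np.array(i["attitude"],float)
    M=a if a.shape==(3,3) else (R.from_euler('xyz',a).as_matrix() if a.size==3 else None)
    return i,210/np.tan(np.radians(i["fovy"])/2),M,np.array(i["position"])
def pts(n,d):
    i,f,M,p=cam(n); v,u=np.mgrid[:420,:560]
    c=np.stack([(u-i["cx"])/f*d,(v-i["cy"])/f*d,d],-1); return c@M.T+p
E
python3 - <<'E'
from h import *
for n in("scene","side"):
    b,d=eyes.read_camera(n); cv2.imwrite(f"pics/{n}0.png",b); np.savez(f"{n}0.npz",b=b,d=d,P=pts(n,d)); print(eyes.camera_info(n),d.min(),d.max())
print(robot.observe())
E
```

```text
pics
{'fovy': 55.19527699768831, 'cx': 277.7817078475299, 'cy': 213.82748148659286, 'position': array([ 0.03939464, -0.35386846,  0.64257264]), 'attitude': array([-2.27682623, -0.02174513, -0.9797101 ])} 0.0 1.8287611
{'fovy': 47.86145084529903, 'cx': 276.4499496447246, 'cy': 205.50125864091896, 'position': array([ 0.76868776, -0.87122389,  0.63579383]), 'attitude': array([-2.10413992, -0.0256236 ,  0.24246269])} 0.0 2.4605143
{'time': 0.1, 'qpos': array([-1.45981104e-01,  3.42656182e-01,  1.52489138e+00, -4.63638288e-06,
        1.27540136e+00, -1.45967546e-01]), 'qvel': array([-0.0001718 , -0.00021859, -0.00264683, -0.00025707,  0.00093058,
        0.00014372]), 'joint_efforts': array([ 1.49919495e-03, -4.32001984e+01, -2.44694173e+01,  7.19219679e-02,
        5.25739230e-02, -9.79429342e-05]), 'tool_pos': array([5.24605995e-01, 8.85354813e-05, 1.93323372e-01]), 'tool_rot': array([-3.14025016e+00, -1.92882914e-04,  1.57078399e+00]), 'contact_force': array([-0.22354332, -0.07112493,  0.16923027]), 'torque': array([-0.00727449,  0.02259586,  0.0072493 ]), 'opening': 0.09188975285808669}
```

View pics/scene0.png

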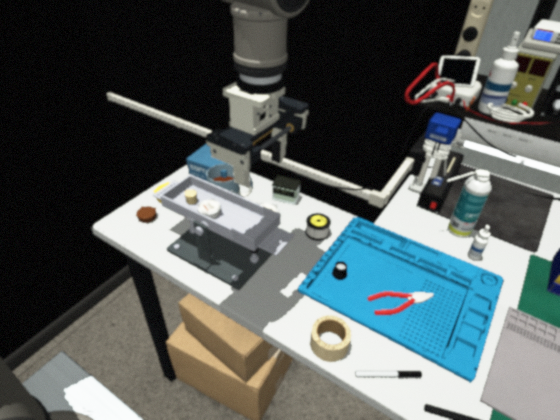

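View pics/side0.png

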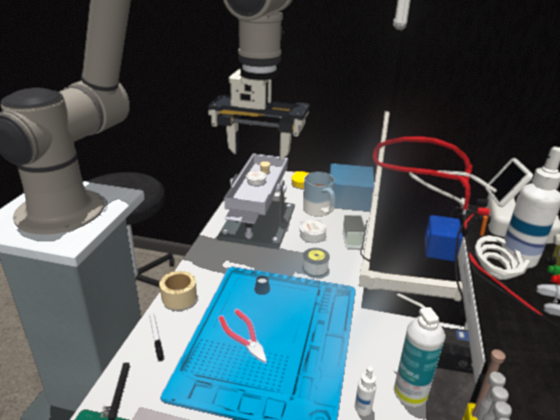

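Scene view: the tray runs from about (160,190) to (278,235), with the white jar at (208,208), the tan tin at (191,196), and the reel at (318,225). The loupe is at (341,270) and the cutters at (400,300). In the side view the gripper is above the far end of the tray, at (260,110).

Run:
```python
from h import *
for n,box in(("scene",(150,170,285,250)),("side",(218,145,295,225))):
    z=np.load(n+"0.npz");P=z["P"];b=z["b"]
    for nm,(u,v) in dict(scene=dict(jar=(208,208),tin=(191,196),reel=(318,225),base=(240,265),mat=(330,320),desk=(130,230)),side=dict(jar=(258,178),tin=(265,166),reel=(316,262),desk=(220,250)))[n].items(): print(n,nm,P[v,u].round(3))
    x0,y0,x1,y1=box;Q=P[y0:y1,x0:x1].reshape(-1,3)
    for lo,hi in((.097,.112),(.123,.137)):
        q=Q[(Q[:,2]>lo)&(Q[:,2]<hi)&(Q[:,0]>.2)&(Q[:,0]<.8)]
        r=cv2.minAreaRect((q[:,:2]*1000).astype(np.float32)); print(n,lo,len(q),r,q.min(0).round(3),q.max(0).round(3),cv2.boxPoints(r).round(0).tolist(), np.median(q[:,2]))
b=cv2.resize(np.load("scene0.npz")["b"][165:290,140:300],None,fx=5,fy=4.6,interpolation=2);cv2.imwrite("pics/c1.png",b[:600])
```

```text
scene jar [0.485 0.101 0.123]
scene tin [0.491 0.152 0.127]
scene reel [ 0.656 -0.065  0.038]
scene base [0.477 0.018 0.014]
scene mat [ 0.449 -0.207  0.036]
scene desk [0.425 0.302 0.001]
scene 0.097 2799 ((490.1261901855469, 87.32713317871094), (112.88353729248047, 320.0701904296875), 1.2295893430709839) [ 0.434 -0.073  0.097] [0.549 0.247 0.112] [[430.0, 246.0], [437.0, -74.0], [550.0, -71.0], [543.0, 249.0]] 0.10604749265727964
scene 0.123 1291 ((501.2846374511719, 87.09864807128906), (94.7471923828125, 239.801513671875), 1.3434337377548218) [ 0.453 -0.033  0.123] [0.55  0.208 0.133] [[451.0, 206.0], [457.0, -34.0], [551.0, -32.0], [546.0, 208.0]] 0.1279772183624388
side jar [0.5   0.09  0.121]
side tin [0.5   0.152 0.124]
side reel [ 0.674 -0.081  0.035]
side desk [ 0.451 -0.051  0.   ]
side 0.097 1642 ((498.6693420410156, 66.13261413574219), (286.2391662597656, 131.28060913085938), 80.5738525390625) [ 0.435 -0.076  0.098] [0.568 0.208 0.112] [[410.0, -64.0], [540.0, -86.0], [587.0, 197.0], [457.0, 218.0]] 0.10435897419921358
side 0.123 499 ((501.03411865234375, 86.1763916015625), (92.60517883300781, 243.25086975097656), 1.1464461088180542) [ 0.453 -0.036  0.123] [0.55  0.207 0.131] [[452.0, 207.0], [457.0, -36.0], [550.0, -34.0], [545.0, 209.0]] 0.12745386923931723
```

View pics/c1.png

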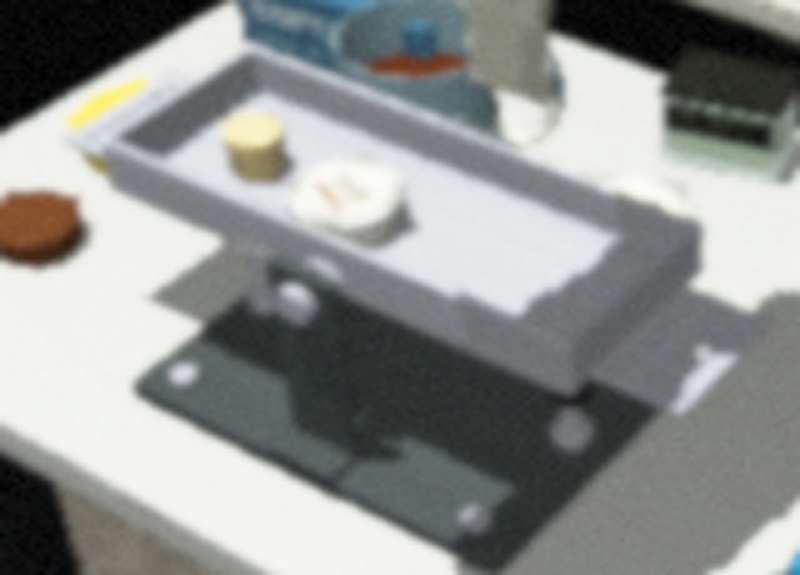

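Both views put the tray centre at about (0.501, 0.087), with a yaw of about 1.2°. That puts the right ledge near (0.504, -0.052) and the left ledge near (0.498, 0.225). I'll shut the fingers, go above the right ledge, and lean the tool so it clears the end wall as the tray tips.

```bash
python3 -m handwheel '[-1,-0.4,0,0,4,0,1, -2.5,-1,0,0,8,0,1, -4,-1.5,0.5,0,12,0,1, -5.5,-2.1,1.5,0,15,0,1, -5.6,-2.1,2.5,0,15,0,1, -5.6,-2.1,3.3,0,15,0,1, -5.6,-2.1,3.3,0,15,0,1, -5.6,-2.1,3.3,0,15,0,1, -5.6,-2.1,3.3,0,15,0,1]' 20
python3 - <<'E'
from h import *
print(robot.observe())
z=np.load("scene0.npz")["P"]
q=z.reshape(-1,3);
m=(q[:,0]>.56)&(q[:,0]<.75)&(q[:,1]>-.1)&(q[:,1]<.35)
for y in np.arange(-.1,.35,.05):
  k=m&(abs(q[:,1]-y)<.025)&(q[:,0]<.62); print(round(y,2),q[k,2].max().round(3) if k.any() else None)
for n in ("scene","side"):
    b,d=eyes.read_camera(n); cv2.imwrite(f"pics/{n}1.png",b)
a=cv2.imread("pics/scene1.png")[100:300,120:360];s=cv2.imread("pics/side1.png")[80:280,180:380]
cv2.imwrite("pics/c2.png",np.hstack([cv2.resize(a,(480,400)),cv2.resize(s,(320,400))]))
E
```

```text
time: 0.85
tool_pos: [0.5044, -0.0549, 0.1614]
tool_rot: [3.141, -0.261, 1.573]
contact_force: [-0.4, 0.6, 0.2]
opening: 0.0368
{'time': 0.85, 'qpos': array([-0.42703539,  0.38202786,  1.59359954,  0.24777204,  1.28460512,
       -0.51346242]), 'qvel': array([-0.00190723, -0.00801483, -0.00536762, -0.00148687, -0.00023974,
       -0.00330942]), 'joint_efforts': array([-3.65005927e-01, -4.27491117e+01, -2.22804773e+01,  1.02688797e+00,
        6.50856961e-01,  1.70975336e-02]), 'tool_pos': array([ 0.50439655, -0.05488526,  0.16139061]), 'tool_rot': array([ 3.14084242, -0.26134919,  1.57287675]), 'contact_force': array([-0.44590646,  0.62997055,  0.24471089]), 'torque': array([-0.15833574,  0.00397073,  0.01306602]), 'opening': 0.03681955293727082}
-0.1 0.005
-0.05 0.336
0.0 0.401
0.05 0.12
0.1 0.121
0.15 0.094
0.2 0.094
0.25 0.093
0.3 None
```

View pics/c2.png

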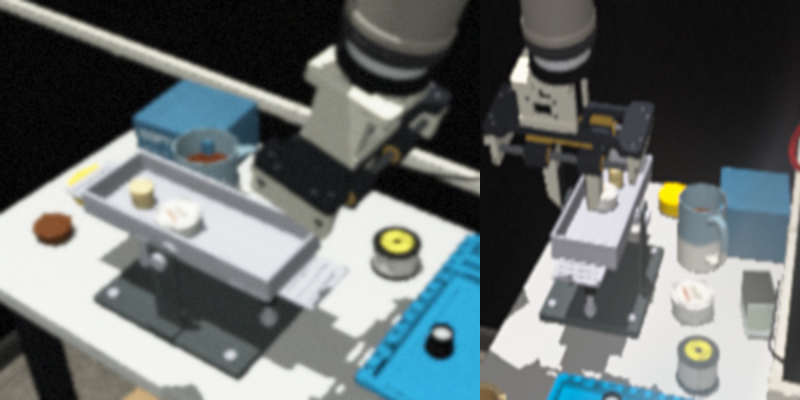

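The right ledge is clear and the tool is above it. The fingers are still closing. Next I descend to just above contact.

```bash
python3 -m handwheel '[-0.3,0,1.2,0,0,0,1, -0.7,0,2.5,0,0,0,1, -1,0,3.7,0,0,0,1, -1.2,0,4.4,0,0,0,1, -1.2,0,4.4,0,0,0,1, -1.2,0,4.4,0,0,0,1]'
python3 - <<'E'
from h import *
for n in ("scene","side"):
    b,d=eyes.read_camera(n); cv2.imwrite(f"pics/{n}2.png",b)
a=cv2.imread("pics/scene2.png")[150:290,150:310];s=cv2.imread("pics/side2.png")[120:260,190:330]
cv2.imwrite("pics/c3.png",np.hstack([cv2.resize(a,(400,350)),cv2.resize(s,(350,350))]))
E
```

```text
time: 1.45
tool_pos: [0.5042, -0.0559, 0.1157]
tool_rot: [3.141, -0.262, 1.571]
contact_force: [0.0, 0.5, -0.1]
opening: 0.0005
```

View pics/c3.png

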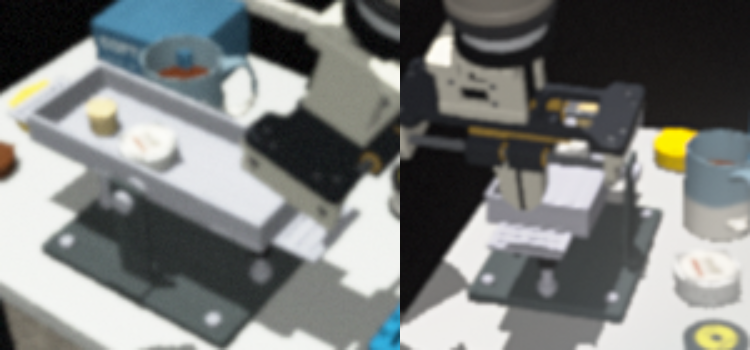

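The fingers are shut and the tip is over the right end. In the side crop the tip is near (520,205) and the ledge near (525,238). I'll check this by projecting the points.

Run:
```python
from h import *
for n in("side","scene"):
    i,f,M,p=cam(n)
    for q in([.5042,-.0559,.1157],[.504,-.051,.105],[.5035,-.032,.13],[.504,-.073,.105]):
        c=M.T@(np.array(q)-p); print(n,q,(c[:2]/c[2]*f+[i["cx"],i["cy"]]).round(1))
z=np.load("side0.npz")["P"];
for v in range(196,228,2): print(v,z[v,242].round(3))
```

```text
side [0.5042, -0.0559, 0.1157] [241.3 211. ]
side [0.504, -0.051, 0.105] [241.9 214.2]
side [0.5035, -0.032, 0.13] [244.3 199.7]
side [0.504, -0.073, 0.105] [238.8 219.5]
scene [0.5042, -0.0559, 0.1157] [277.9 236.4]
scene [0.504, -0.051, 0.105] [275.6 239.5]
scene [0.5035, -0.032, 0.13] [267.4 226.2]
scene [0.504, -0.073, 0.105] [285.2 244.2]
196 [0.481 0.024 0.105]
198 [0.483 0.016 0.105]
200 [ 0.498 -0.031  0.128]
202 [ 0.498 -0.032  0.124]
204 [ 0.498 -0.031  0.118]
206 [ 0.499 -0.034  0.115]
208 [ 0.499 -0.033  0.109]
210 [ 0.498 -0.033  0.104]
212 [ 0.5   -0.038  0.102]
214 [ 0.503 -0.049  0.104]
216 [ 0.507 -0.059  0.106]
218 [ 0.508 -0.063  0.103]
220 [ 0.51  -0.07   0.103]
222 [0.469 0.057 0.013]
224 [0.471 0.05  0.012]
226 [0.473 0.043 0.011]
```

Run:
```python
from h import *
b,d=eyes.read_camera("side");P=pts("side",d)
for v in range(184,224,2): print(v,P[v,237].round(3),P[v,242].round(3),b[v,240])
cv2.imwrite("pics/c4.png",cv2.resize(b[170:230,210:280],None,fx=9,fy=9,interpolation=2))
```

```text
184 [ 0.518 -0.121  0.216] [ 0.527 -0.119  0.216] [43 40 39]
186 [ 0.517 -0.12   0.21 ] [ 0.528 -0.121  0.213] [41 38 38]
188 [ 0.504 -0.082  0.184] [ 0.526 -0.118  0.207] [ 92  98 100]
190 [ 0.505 -0.084  0.181] [ 0.516 -0.085  0.183] [141 152 156]
192 [ 0.504 -0.082  0.176] [ 0.515 -0.084  0.178] [140 152 155]
194 [ 0.504 -0.081  0.17 ] [ 0.516 -0.085  0.174] [135 146 149]
196 [ 0.503 -0.079  0.164] [ 0.515 -0.082  0.168] [132 141 145]
198 [ 0.502 -0.077  0.159] [ 0.514 -0.08   0.162] [128 138 141]
200 [ 0.503 -0.079  0.155] [ 0.514 -0.081  0.158] [126 136 140]
202 [ 0.502 -0.077  0.149] [ 0.513 -0.077  0.151] [111 119 123]
204 [ 0.487 -0.033  0.117] [ 0.498 -0.032  0.119] [134 133 135]
206 [ 0.488 -0.036  0.114] [ 0.499 -0.033  0.114] [142 136 137]
208 [ 0.487 -0.034  0.108] [ 0.497 -0.029  0.107] [144 137 138]
210 [ 0.489 -0.04   0.107] [ 0.499 -0.035  0.105] [158 151 152]
212 [ 0.491 -0.046  0.105] [ 0.501 -0.042  0.104] [227 220 221]
214 [ 0.493 -0.051  0.103] [ 0.503 -0.048  0.104] [227 220 221]
216 [ 0.495 -0.058  0.103] [ 0.505 -0.055  0.103] [221 210 212]
218 [ 0.498 -0.065  0.103] [ 0.508 -0.064  0.104] [131 125 126]
220 [ 0.5   -0.074  0.104] [ 0.51  -0.071  0.104] [137 130 130]
222 [0.457 0.054 0.012] [0.468 0.061 0.01 ] [114 111 107]
```

View pics/c4.png

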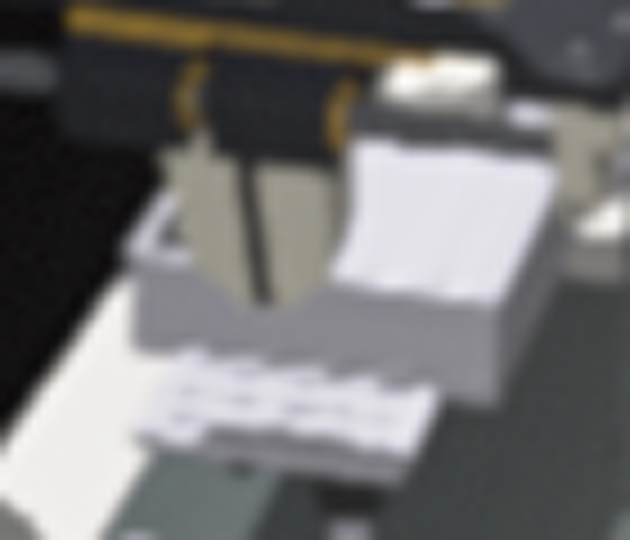

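Run:
```python
from h import *
P=np.load("side0.npz")["P"];b=np.load("side0.npz")["b"]
i,f,M,p=cam("side");c=M.T@(np.array([.5246,0,.1934])-p);print((c[:2]/c[2]*f+[i["cx"],i["cy"]]))
for v in range(120,162,3): print(v,P[v,232].round(3),P[v,296].round(3),b[v,232])
```

```text
[258.00808191 167.9694122 ]
120 [ 0.48  -0.032  0.307] [ 0.608 -0.035  0.322] [96 96 98]
123 [ 0.478 -0.025  0.297] [ 0.608 -0.035  0.316] [68 84 93]
126 [ 0.472 -0.01   0.285] [ 0.609 -0.039  0.312] [146 157 161]
129 [ 0.472 -0.01   0.279] [ 0.609 -0.037  0.305] [151 162 167]
132 [ 0.472 -0.01   0.272] [ 0.61  -0.038  0.299] [151 162 167]
135 [ 0.472 -0.012  0.266] [ 0.61  -0.038  0.293] [151 162 167]
138 [ 0.472 -0.011  0.259] [ 0.444  0.839 -0.08 ] [152 162 168]
141 [ 0.473 -0.013  0.254] [ 0.443  0.845 -0.095] [152 163 167]
144 [ 0.471 -0.01   0.245] [ 0.445  0.838 -0.105] [152 163 168]
147 [ 0.472 -0.011  0.239] [ 0.446  0.84  -0.118] [152 164 168]
150 [ 0.472 -0.014  0.234] [ 0.446  0.838 -0.13 ] [136 146 151]
153 [ 0.177  0.838 -0.179] [ 0.448  0.833 -0.141] [35 37 39]
156 [ 0.178  0.834 -0.191] [ 0.447  0.84  -0.157] [18 17 18]
159 [ 0.175  0.844 -0.209] [ 0.448  0.839 -0.17 ] [15 15 16]
```

The visible fingertips appear to end about 35 mm above the reported TCP. I'll settle it by feel with a slow descent.

```bash
python3 -m handwheel '[-0.05,0,0.2,0,0,0,1, -0.1,0,0.39,0,0,0,1, -0.16,0,0.58,0,0,0,1, -0.2,0,0.77,0,0,0,1, -0.26,0,0.97,0,0,0,1, -0.31,0,1.16,0,0,0,1, -0.31,0,1.16,0,0,0,1]'
python3 - <<'E'
from h import *
b,d=eyes.read_camera("side");P=pts("side",d)
for v in range(196,228,2): print(v,P[v,237].round(3),P[v,242].round(3))
b,d=eyes.read_camera("wrist");cv2.imwrite("pics/w.png",b)
E
```

```text
time: 2.18
tool_pos: [0.5038, -0.0561, 0.1028]
tool_rot: [-3.141, -0.262, 1.571]
contact_force: [0.4, 0.3, 0.2]
opening: 0.0004
196 [ 0.504 -0.081  0.166] [ 0.516 -0.085  0.17 ]
198 [ 0.504 -0.082  0.161] [ 0.516 -0.086  0.166]
200 [ 0.504 -0.083  0.157] [ 0.515 -0.082  0.159]
202 [ 0.502 -0.076  0.149] [ 0.515 -0.082  0.154]
204 [ 0.502 -0.076  0.144] [ 0.514 -0.081  0.149]
206 [ 0.502 -0.076  0.139] [ 0.513 -0.079  0.143]
208 [ 0.502 -0.077  0.135] [ 0.513 -0.077  0.136]
210 [ 0.488 -0.036  0.104] [ 0.499 -0.034  0.104]
212 [ 0.49  -0.043  0.103] [ 0.501 -0.042  0.105]
214 [ 0.494 -0.054  0.105] [ 0.504 -0.05   0.105]
216 [ 0.496 -0.061  0.105] [ 0.506 -0.057  0.105]
218 [ 0.498 -0.066  0.103] [ 0.507 -0.061  0.102]
220 [ 0.5   -0.072  0.103] [ 0.51  -0.071  0.104]
222 [0.455 0.059 0.009] [0.468 0.061 0.01 ]
224 [0.46  0.046 0.012] [0.471 0.05  0.012]
226 [0.463 0.038 0.012] [0.474 0.042 0.011]
```

View pics/w.png

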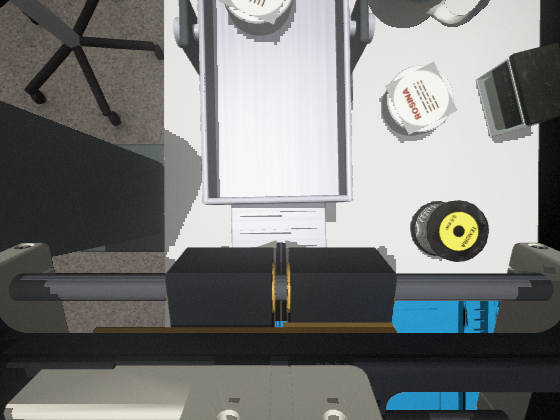

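The wrist view shows the closed jaws centred on the ledge (ledge columns 232–327, jaws at 280). There was no contact at a reported z of 0.103, so the real tips do sit about 34 mm above the reported TCP. I'll allow for that, move 13 mm inward, lean to 25° and continue down.

```bash
python3 -m handwheel '[0.6,0,0.2,0,5,0,1, 1.3,0,0.35,0,10,0,1, 1.15,0,0.9,0,10,0,1, 1,0,1.4,0,10,0,1, 0.9,0,1.8,0,10,0,1, 0.85,0,2.05,0,10,0,1, 0.85,0,2.05,0,10,0,1]'
python3 - <<'E'
from h import *
b,d=eyes.read_camera("side");P=pts("side",d)
for v in range(200,226,2): print(v,P[v,237].round(3),P[v,242].round(3))
E
```

```text
time: 2.87
tool_pos: [0.5037, -0.0421, 0.0853]
tool_rot: [-3.141, -0.436, 1.571]
contact_force: [-0.7, 0.2, -0.0]
opening: 0.0001
200 [ 0.518 -0.123  0.182] [ 0.527 -0.121  0.182]
202 [ 0.518 -0.123  0.177] [ 0.529 -0.127  0.182]
204 [ 0.518 -0.123  0.173] [ 0.528 -0.125  0.176]
206 [ 0.517 -0.121  0.167] [ 0.527 -0.122  0.169]
208 [ 0.503 -0.079  0.136] [ 0.527 -0.121  0.164]
210 [ 0.501 -0.074  0.128] [ 0.512 -0.076  0.131]
212 [ 0.5   -0.071  0.121] [ 0.511 -0.072  0.124]
214 [ 0.499 -0.069  0.115] [ 0.509 -0.067  0.116]
216 [ 0.495 -0.059  0.103] [ 0.509 -0.067  0.111]
218 [ 0.498 -0.067  0.104] [ 0.508 -0.064  0.104]
220 [ 0.5   -0.073  0.103] [ 0.51  -0.071  0.103]
222 [0.456 0.058 0.01 ] [0.467 0.062 0.009]
224 [0.459 0.047 0.011] [0.471 0.05  0.012]
```

The tip is about 5 mm above the ledge. Now I push down along the arc to about 0.3 rad, well short of the stop.

```bash
python3 -m handwheel '[0.19,0,0.3,0,0,0,1, -0.02,0,0.75,0,0,0,1, -0.23,0,1.24,0,0,0,1, -0.36,0,1.6,0,0,0,1, -0.49,0,1.92,0,0,0,1, -0.6,0,2.26,0,0,0,1, -0.71,0,2.61,0,0,0,1, -0.8,0,2.96,0,0,0,1, -0.9,0,3.31,0,0,0,1, -0.98,0,3.66,0,0,0,1, -1.05,0,4.02,0,0,0,1, -1.17,0,4.74,0,0,0,1]'
cat > look.py <<'E'
from h import *
import sys
b,d=eyes.read_camera("scene");P=pts("scene",d);cv2.imwrite("pics/l%s.png"%sys.argv[1],b)
print(robot.observe()["contact_force"].round(1))
# floor slope: points between the walls, left part
q=P.reshape(-1,3);m=(abs(q[:,0]-.501)<.036)&(q[:,1]>.0)&(q[:,1]<.21)&(q[:,2]>.03)&(q[:,2]<.2);q=q[m]
for _ in range(6):
    k=np.polyfit(q[:,1],q[:,2],1);r=q[:,2]-np.polyval(k,q[:,1]);q=q[(r<.004)&(r>-.015)]
print("tilt",np.arctan(k[0]),np.polyval(k,.087),len(q))
E
python3 look.py 1
```

```text
time: 3.92
tool_pos: [0.5043, -0.0335, 0.0379]
tool_rot: [3.141, -0.436, 1.571]
contact_force: [1.1, 0.4, 4.3]
opening: 0.0004
[ 1.3 -0.7  0.7]
tilt 0.28264270194224445 0.10565841109514948 1673
```

The tilt is 0.28 rad with about 4 N while turning, as expected. I continue to just under 0.38 rad.

```bash
python3 -m handwheel '[-0.04,0,0.28,0,0,0,1, -0.07,0,0.57,0,0,0,1, -0.09,0,0.85,0,0,0,1, -0.11,0,1.15,0,0,0,1, -0.11,0,1.15,0,0,0,1]'; python3 look.py 2
```

```text
time: 4.38
tool_pos: [0.5036, -0.0293, 0.0262]
tool_rot: [-3.141, -0.436, 1.57]
contact_force: [-0.3, 0.5, 0.6]
opening: 0.0005
[0.1 1.  0.6]
tilt 0.36674056484707046 0.10558839878102305 1766
```

```bash
python3 -m handwheel '[0,0,0.1,0,0,0,1, 0,0,0.2,0,0,0,1, 0,0,0.3,0,0,0,1]'
```

```text
time: 4.68
tool_pos: [0.504, -0.0281, 0.0242]
tool_rot: [3.141, -0.436, 1.571]
contact_force: [-0.8, -0.7, 1.9]
opening: 0.0004
```

```bash
python3 -m handwheel '[0,0,0.1,0,0,0,1, 0,0,0.2,0,0,0,1]'
```

```text
time: 4.85
tool_pos: [0.504, -0.0274, 0.0223]
tool_rot: [3.141, -0.436, 1.571]
contact_force: [-1.3, -1.5, 1.8]
opening: 0.0004
```

```bash
python3 -m handwheel '[0,0,0.1,0,0,0,1, 0,0,0.2,0,0,0,1]'
```

```text
time: 5.02
tool_pos: [0.5041, -0.0265, 0.0205]
tool_rot: [3.141, -0.436, 1.571]
contact_force: [-0.8, -1.5, 1.0]
opening: 0.0003
```

```bash
python3 -m handwheel '[0,0,0.1,0,0,0,1, 0,0,0.2,0,0,0,1]'
```

```text
time: 5.18
tool_pos: [0.5041, -0.0256, 0.0187]
tool_rot: [3.141, -0.436, 1.571]
contact_force: [0.5, -1.8, 1.7]
opening: -0.0001
```

```bash
python3 -m handwheel '[0,0,0.1,0,0,0,1, 0,0,0.2,0,0,0,1]'; python3 look.py 3
```

```text
time: 5.35
tool_pos: [0.5041, -0.0247, 0.0169]
tool_rot: [3.141, -0.436, 1.571]
contact_force: [-1.1, -1.7, 0.8]
opening: 0.0004
[-0.6 -1.2  0.9]
tilt 0.43426070689568513 0.10551913099691239 1995
```

```bash
python3 -m handwheel '[0,0,0.1,0,0,0,1, 0.01,0,0.2,0,0,0,1]'
```

```text
time: 5.57
tool_pos: [0.5041, -0.0238, 0.0152]
tool_rot: [3.141, -0.436, 1.571]
contact_force: [0.2, -2.2, 0.6]
opening: 0.0004
```

```bash
python3 -m handwheel '[0,0,0.1,0,0,0,1, 0.01,0,0.2,0,0,0,1]'
```

```text
time: 5.73
tool_pos: [0.5041, -0.023, 0.0134]
tool_rot: [3.141, -0.436, 1.571]
contact_force: [-1.4, -5.0, 6.3]
opening: 0.0006
```

```bash
python3 -m handwheel '[0,0,0.1,0,0,0,1, 0.01,0,0.2,0,0,0,1]'
```

```text
time: 5.9
tool_pos: [0.5042, -0.0226, 0.0126]
tool_rot: [3.141, -0.436, 1.572]
contact_force: [-6.8, -9.5, 18.7]
opening: 0.0008
```

Stop found: force jumped to about 22 N. I'll ease back immediately to about 10 N.

```bash
python3 -m handwheel '[0,0,-0.15,0,0,0,1]'
```

```text
time: 5.98
tool_pos: [0.5042, -0.023, 0.0135]
tool_rot: [3.141, -0.436, 1.571]
contact_force: [-0.3, -0.4, -0.2]
opening: 0.0003
```

```bash
python3 -m handwheel '[0,0,0.08,0,0,0,1]'
```

```text
time: 6.07
tool_pos: [0.5043, -0.0226, 0.013]
tool_rot: [3.14, -0.436, 1.571]
contact_force: [-3.5, -6.2, 13.2]
opening: 0.0007
```

Force magnitude is about 15 N. I'll ease off slightly and hold.

```bash
python3 -m handwheel '[0,0,-0.02,0,0,0,1, 0,0,-0.02,0,0,0,1, 0,0,-0.02,0,0,0,1]'; python3 look.py 4
python3 - <<'E'
from h import *
a=cv2.imread("pics/l4.png")[160:290,140:310];cv2.imwrite("pics/c5.png",cv2.resize(a,None,fx=4.5,fy=4.5,interpolation=2))
E
```

```text
time: 6.32
tool_pos: [0.5043, -0.0227, 0.0131]
tool_rot: [3.14, -0.436, 1.571]
contact_force: [-2.6, -4.5, 8.7]
opening: 0.0001
[-1.9 -5.   8.8]
tilt 0.4656605909840343 0.10551363465943986 2037
```

View pics/c5.png

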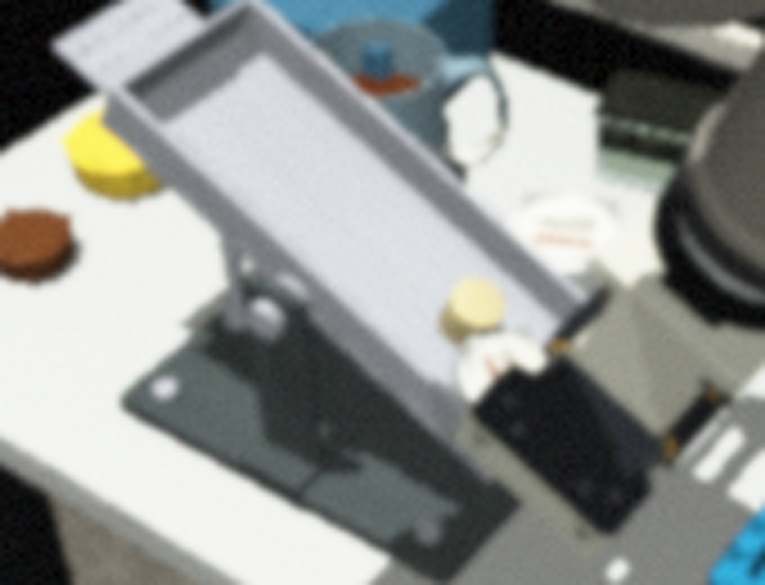

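Tilt is 0.466 rad at about 10 N. Both tins have slid to the right end, with the jar at the wall and the tan tin behind it. I'll hold for 0.7 s.

```bash
python3 -m handwheel '[0,0,0.01,0,0,0,1, 0,0,0.01,0,0,0,1, 0,0,0.01,0,0,0,1, 0,0,0.01,0,0,0,1, 0,0,0.01,0,0,0,1, 0,0,0.01,0,0,0,1, 0,0,0.01,0,0,0,1, 0,0,0.01,0,0,0,1]'
python3 - <<'E'
from h import *
d=np.array([0,.087]);b,D=eyes.read_camera("scene");P=pts("scene",D);t=.466
i,f,M,p=cam("scene")
for nm,px in(("tin",(246,226)),("jar",(250,242))):
    q=P[px[1],px[0]];y,z=q[1]-.087,q[2]-.105
    print(nm,q.round(3),"tray y,z",y*np.cos(t)+z*np.sin(t),-y*np.sin(t)+z*np.cos(t))
E
```

```text
time: 7.03
tool_pos: [0.5043, -0.0227, 0.0131]
tool_rot: [3.14, -0.436, 1.571]
contact_force: [-2.4, -5.1, 9.4]
opening: 0.0004
tin [0.506 0.022 0.1  ] tray y,z -0.060212659051025574 0.02452763688069917
jar [ 0.489 -0.     0.082] tray y,z -0.08850194096374063 0.018348677162091355
```

Tray-frame positions are jar y ≈ -0.089 and tan tin y ≈ -0.060, both within the band, with about 10.5 N held for nearly 1 s. Now I retreat, rise and straighten the tool.

```bash
python3 -m handwheel '[0,0,-1,0,0,0,1, 0,0,-3,0,0,0,1, 0.73,0,-6.3,0,0,0,1, 2.4,0,-9.9,0,-6,0,1, 4.1,0,-13.5,0,-12,0,1, 5.8,0,-17.1,0,-18,0,1, 6.6,0,-19,0,-24,0,1, 6.6,0,-19,0,-25,0,1, 6.6,0,-19,0,-25,0,1, 6.6,0,-19,0,-25,0,1]'; python3 look.py 5
```

```text
time: 7.92
tool_pos: [0.5032, -0.0419, 0.2116]
tool_rot: [-3.14, -0.002, 1.572]
contact_force: [0.7, -0.1, -0.1]
opening: 0.0005
[-0.4 -0.4 -0.3]
tilt 0.46125109196425457 0.10549593172686178 2018
```

```bash
python3 -m handwheel '[2,0,0,0,0,0,1, 5.5,0,0,0,0,0,1, 9,-0.1,0,0,0,0,1, 12.5,-0.2,0,0,0,0,1, 16,-0.3,0,0,0,0,1, 19.5,-0.4,0,0,0,0,1, 23,-0.4,0,0,0,0,1, 25,-0.4,0,0,0,0,1, 25,-0.4,0,0,0,0,1, 25,-0.4,1.5,0,0,0,1, 25,-0.4,3,0,0,0,1, 25,-0.4,3,0,0,0,1]'; python3 look.py 6;python3 - <<'E'
from h import *
s,_=eyes.read_camera("side")
a=cv2.imread("pics/l6.png")[120:280,130:310];cv2.imwrite("pics/c6.png",np.hstack([cv2.resize(a,(450,400)),cv2.resize(s[90:250,200:340],(350,400))]))
E
```

```text
time: 8.97
tool_pos: [0.4981, 0.2052, 0.1781]
tool_rot: [-3.133, 0.002, 1.569]
contact_force: [-1.0, 0.9, -0.5]
opening: 0.0008
[ 0.  -0.1  0.7]
tilt 0.4622174019649439 0.10553543021074094 2039
```

View pics/c6.png

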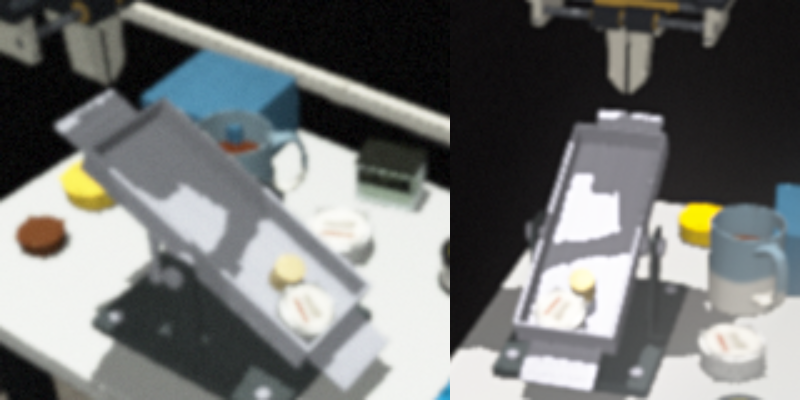

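Both tins are at the right end in both views, and the tool is above the raised left ledge (side crop tip at (628,90), ledge at (630,120)). Now I descend and push along the arc.

```bash
python3 -m handwheel '[0,0,1.5,0,0,0,1, 0.1,0,2.8,0,0,0,1, 0.1,0,3.4,0,0,0,1, 0.2,0,4,0,0,0,1, 0.3,0,4.5,0,0,0,1, 0.5,0,5,0,0,0,1, 0.7,0,5.5,0,0,0,1, 0.9,0,6,0,0,0,1, 1.05,0,6.5,0,0,0,1]'; python3 look.py 7
```

```text
time: 9.82
tool_pos: [0.5004, 0.2182, 0.1176]
tool_rot: [3.14, -0.0, 1.571]
contact_force: [-0.2, 0.4, 5.1]
opening: 0.0005
[0.2 0.7 1.2]
tilt 0.31330634814474967 0.10561850185472135 1918
```

```bash
python3 -m handwheel '[0.12,0,0.5,0,0,0,1, 0.25,0,1,0,0,0,1, 0.35,0,1.5,0,0,0,1, 0.45,0,2,0,0,0,1, 0.52,0,2.5,0,0,0,1, 0.6,0,3,0,0,0,1, 0.63,0,3.4,0,0,0,1, 0.65,0,3.6,0,0,0,1]'; python3 look.py 8
```

```text
time: 10.53
tool_pos: [0.5, 0.2242, 0.0807]
tool_rot: [-3.141, 0.0, 1.571]
contact_force: [0.6, 1.5, 2.6]
opening: 0.0005
[1.  1.2 0.8]
tilt 0.061741154099648705 0.10582599010354282 1274
```

```bash
python3 -m handwheel '[0,0,0.2,0,0,0,1, 0,0,0.4,0,0,0,1, 0,0,0.5,0,0,0,1]'
```

```text
time: 10.83
tool_pos: [0.4999, 0.2242, 0.0762]
tool_rot: [-3.141, 0.0, 1.571]
contact_force: [-1.5, 2.0, 4.1]
opening: 0.0008
```

```bash
python3 -m handwheel '[0,0,0.1,0,0,0,1, 0,0,0.2,0,0,0,1]'
```

```text
time: 11.0
tool_pos: [0.4999, 0.2242, 0.0744]
tool_rot: [-3.141, 0.0, 1.571]
contact_force: [-1.5, 1.8, 2.7]
opening: -0.0
```

```bash
python3 -m handwheel '[0,0,0.1,0,0,0,1]'
```

```text
time: 11.08
tool_pos: [0.4999, 0.2242, 0.0734]
tool_rot: [-3.141, 0.0, 1.571]
contact_force: [-1.5, 1.6, 2.6]
opening: 0.0004
```

```bash
python3 -m handwheel '[0,0,0.1,0,0,0,1]'; python3 look.py 9
```

```text
time: 11.17
tool_pos: [0.4999, 0.2242, 0.0724]
tool_rot: [-3.141, 0.0, 1.571]
contact_force: [-1.7, 1.7, 3.1]
opening: 0.0005
[-0.8  1.7  2.1]
tilt 0.00759900398413242 0.10586690764855074 579
```

Nearly level, so I use half-millimetre steps until the rest is felt.

```bash
python3 -m handwheel '[0,0,0.05,0,0,0,1, 0,0,0.05,0,0,0,1]'
```

```text
time: 11.38
tool_pos: [0.4999, 0.2242, 0.072]
tool_rot: [-3.142, 0.0, 1.571]
contact_force: [-1.4, 1.3, 3.3]
opening: 0.0005
```

```bash
python3 -m handwheel '[0,0,0.05,0,0,0,1, 0,0,0.05,0,0,0,1]'
```

```text
time: 11.55
tool_pos: [0.4999, 0.2242, 0.0717]
tool_rot: [3.142, 0.0, 1.571]
contact_force: [-2.6, 0.2, 5.4]
opening: 0.0004
```

```bash
python3 -m handwheel '[0,0,0.05,0,0,0,1, 0,0,0.05,0,0,0,1]'
```

```text
time: 11.72
tool_pos: [0.5, 0.2242, 0.0715]
tool_rot: [3.141, 0.0, 1.571]
contact_force: [-2.7, 0.7, 7.0]
opening: 0.0003
```

The force rises with almost no motion, so the tray is on its rest. I'll hold briefly and lift off.

```bash
python3 -m handwheel '[0,0,0,0,0,0,1, 0,0,0,0,0,0,1, 0,0,0,0,0,0,1, 0,0,-0.5,0,0,0,1, 0,0,-2,0,0,0,1, 0,0,-5,0,0,0,1, 0,0,-8,0,0,0,1, 0,0,-11,0,0,0,1, 0,0,-13,0,0,0,1, 0,0,-13,0,0,0,1, 0,0,-13,0,0,0,1, 0,0,-13,0,0,0,1]'; python3 look.py 10
python3 - <<'E'
from h import *
s,d=eyes.read_camera("side");P=pts("side",d)
a=cv2.imread("pics/l10.png")[150:310,140:440];cv2.imwrite("pics/c7.png",np.hstack([cv2.resize(a,(500,350)),cv2.resize(s[140:280,210:330],(300,350))]))
Q=P.reshape(-1,3);m=(abs(Q[:,0]-.501)<.036)&(Q[:,1]>-.025)&(Q[:,1]<.19)
q=Q[m&(Q[:,2]>.126)&(Q[:,2]<.135)];print("tin top",np.median(q,0),len(q))
q=Q[m&(Q[:,2]>.118)&(Q[:,2]<.1255)];print("jar top",np.median(q,0),len(q))
q=Q[m&(Q[:,2]>.095)&(Q[:,2]<.112)&(Q[:,1]>.04)];k=np.polyfit(q[:,1],q[:,2],1);print("tilt",k)
E
```

```text
time: 12.72
tool_pos: [0.4995, 0.2238, 0.1999]
tool_rot: [-3.14, 0.001, 1.571]
contact_force: [-0.1, -0.6, 0.2]
opening: 0.0004
[ 0.1 -0.6 -0.4]
tilt -0.00040702878927589224 0.10586728419184016 1424
tin top [0.50669952 0.02407662 0.12768425] 46
jar top [4.97744438e-01 2.06003007e-04 1.21897178e-01] 162
tilt [-0.00289112  0.10427105]
```

View pics/c7.png

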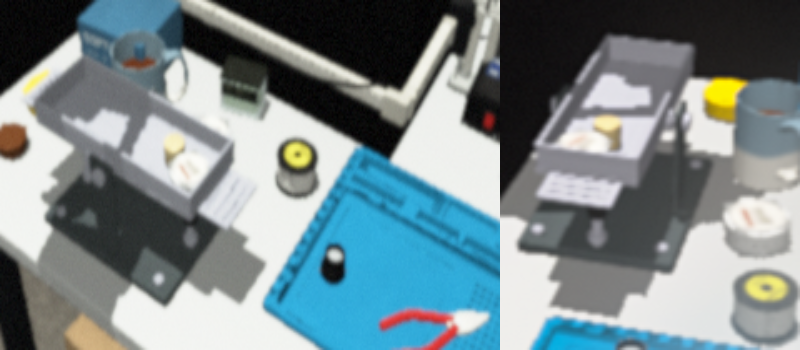

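The tray is level. The tins stand upright at the right end: jar at tray y ≈ -0.087 and tan tin at about -0.063. The reel, loupe and cutters are where they were, and the robot touches nothing.

```bash
python3 -c "
from cell import robot
print(robot.hand_in())"
```

```text
the job is handed in; nothing more can be done
None
```

I tipped the tray by its right-hand ledge onto the stop at about 0.46 rad. I held it there at 10–11 N for about 1 s, until both tins had slid to the right end. Then I pushed the left-hand ledge down until the tray was on its rest, backed off and handed in at about 13 s; no verdict is reported.

**Last checks:**
- **Tray:** tilt reads about 0 rad from both cameras (-0.0004 and -0.003).
- **Tins:** both look upright, with the jar at tray y ≈ -0.087 m and the tan tin at ≈ -0.063 m, inside the required -0.115 to -0.04 m.
- **Bystanders:** the reel, loupe and cutters look unmoved in the pictures; I did not measure their positions again.
- **Robot:** clear of everything, with contact force around zero.

**What disagreed or came close:**
- **Fingertips:** the camera depth showed the real fingertips about 34 mm short of the reported TCP. The descent agreed, with no contact at the expected height, and I allowed for it from then on.
- **Force:** it briefly read about 22 N when the stop was first met, close to the 25 N limit. I had sent three push steps at once without checking the force between them. I eased off at once and pressed again, to about 15 N, before settling at 10–11 N.

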